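# Switch on the centrifuge at its guarded power switch

### The job

Switch on the centrifuge's power: with a finger, lift the red guard by its lip, and while the guard rests raised on the finger push the white toggle beneath over to on, away from you; then draw the finger out and let the guard drop shut over it. Nothing is to be gripped or forced; leave the yellow-guarded brake switch and everything standing around alone.

Things in the scene. Friction and masses are not known exactly. Their poses are not given: they have to be found in the camera images.
- centrifuge: white bench centrifuge, 360 (its y) x 440 mm (its x), fixed. Origin: under its middle, on the table; x points away from the operator. Flat deck 185 mm high from x = -180 to +200 mm; clear round lid, 254 mm across, 34 mm high, centred at x = +60. A panel slopes from the deck's front edge down to x = -240, z = 80 mm. Two guarded switches stand on the deck's front strip, 170 mm apart, in either order
- power_switch: power switch unit, fixed on the centrifuge's deck: black base plate 80 (its x) x 76 (its y) x 8 mm under a red guard. Origin: centre of the plate's underside, on the deck, 185 mm above the table. Its x axis points away from the operator, from the guard's lip to its hinge; z up. The plate's front edge is 1 mm behind the deck's front edge
- power_guard (a joint): red guard's angle in rad: 0 shut, 1.1 wide open; its front swings up and back. A hood, about 50 g, with 3 mm walls, 64 mm wide outside, 58 inside; shut, its top is 67 mm above the deck, its front wall at x = -39 to -36 mm of the unit. It never stays up: weight and a weak spring (about 0.4 N at the lip) shut it when nothing holds it
- power_guard_lip (a point): middle of the front edge of the red guard's lip, 76 mm from the hinge axis; moves with it. The lip, 52 mm wide, 11 long, 4 thick, flares forward and up at 45 degrees from the foot of the front wall (x = -38, z = 36 mm of the unit when shut) to x = -48, z = 44 mm, past the deck's front edge (x = -41): free space before and below it
- power_guard_hinge (a point): middle of the red guard's hinge axis (along the unit's y), at x = +20 mm, z = 10 mm of the unit; fixed
- power_toggle (a joint): angle of the white toggle under the red guard in rad: 0 off (leans 0.4 towards the operator), 0.8 on (leans 0.4 away, towards the guard's hinge). Pivot axis along the unit's y at x = -12, z = 10 mm of the unit. It snaps over past 0.4 by itself; about 1.5 N at the paddle moves it. It has room under the shut guard either way
- power_toggle_tip (a point): free end of the toggle under the red guard, 40 mm from its pivot; moves with it. The toggle ends in a white paddle 20 mm wide, 7 mm thick, 30 mm tall
- brake_switch: rotor brake switch unit, fixed on the centrifuge's deck: black base plate 80 (its x) x 76 (its y) x 8 mm under a yellow guard. Origin: centre of the plate's underside, on the deck, 185 mm above the table. Its x axis points away from the operator, from the guard's lip to its hinge; z up. The plate's front edge is 1 mm behind the deck's front edge
- brake_guard (a joint): yellow guard's angle in rad: 0 shut, 1.1 wide open; its front swings up and back. A hood, about 50 g, with 3 mm walls, 64 mm wide outside, 58 inside; shut, its top is 67 mm above the deck, its front wall at x = -39 to -36 mm of the unit. It never stays up: weight and a weak spring (about 0.4 N at the lip) shut it when nothing holds it
- brake_guard_lip (a point): middle of the front edge of the yellow guard's lip, 76 mm from the hinge axis; moves with it. The lip, 52 mm wide, 11 long, 4 thick, flares forward and up at 45 degrees from the foot of the front wall (x = -38, z = 36 mm of the unit when shut) to x = -48, z = 44 mm, past the deck's front edge (x = -41): free space before and below it
- brake_guard_hinge (a point): middle of the yellow guard's hinge axis (along the unit's y), at x = +20 mm, z = 10 mm of the unit; fixed
- brake_toggle (a joint): angle of the white toggle under the yellow guard in rad: 0 off (leans 0.4 towards the operator), 0.8 on (leans 0.4 away, towards the guard's hinge). Pivot axis along the unit's y at x = -12, z = 10 mm of the unit. It snaps over past 0.4 by itself; about 1.5 N at the paddle moves it. It has room under the shut guard either way
- brake_toggle_tip (a point): free end of the toggle under the yellow guard, 40 mm from its pivot; moves with it. The toggle ends in a white paddle 20 mm wide, 7 mm thick, 30 mm tall
- bucket_insert: yellow plastic bucket insert, a cup 36 mm across and 40 mm tall (30 g) standing on the centrifuge's deck between the two switches; origin at the centre of its underside
- tube_rack: blue tube rack, 64 x 200 x 60 mm, with capped sample tubes up to 98 mm high, loose on the table; origin at the centre of its underside
- reagent_bottle: amber reagent bottle, 68 mm across, 150 mm tall, loose on the table; origin at the centre of its underside
- tip_box: closed pipette tip box, grey with a green lid, 122 x 84 x 66 mm, loose on the table; origin at the centre of its underside
- timer: flat white bench timer, 50 x 70 x 18 mm, loose on the table; origin at the centre of its underside
- beaker: glass beaker, 70 mm across, 85 mm tall, loose on the table; origin at the centre of its underside
- cap_tray: white open tray, 110 x 150 x 35 mm, loose on the table; origin at the centre of its underside

How it is judged (in metres and radians):
On the way, in this order (a step that is already met when the one before it is completed fails the run):
1. the red guard is raised by 0.2 rad or more while the power toggle is still off (value of joint power_guard above 0.2 rad and value of joint power_toggle below 0.25 rad), for 0.1 s.
2. the power toggle is over to on with the red guard still raised (value of joint power_toggle above 0.65 rad and value of joint power_guard above 0.2 rad), for 0.1 s.
At the end, for the whole second after the job is handed in: The power toggle is on (above 0.65 rad) under the shut red guard (below 0.06 rad); the brake guard is shut and its toggle off (below 0.15 rad); every loose thing is within 20 mm of where it stood (value of joint power_toggle above 0.65 rad and value of joint each of power_guard, brake_guard below 0.06 rad and value of joint brake_toggle below 0.15 rad and distance of each of bucket_insert, tube_rack, reagent_bottle, tip_box, timer, beaker, cap_tray from where it was at the start of the episode below 0.02 m); the robot touches nothing.
It fails at once if the yellow brake guard is raised or the brake toggle is moved (value of joint any of brake_guard, brake_toggle above 0.2 rad).
It fails at once if the red guard or its toggle is gripped or forced (more than 30 N between it and the fingers) (contact force between the fingers and power_guard above 30 N or contact force between the fingers and power_toggle above 30 N).
It fails at once if a loose thing standing about is lifted, shoved by more than 20 mm or tipped (distance of any of bucket_insert, tube_rack, reagent_bottle, tip_box, timer, beaker, cap_tray from where it was at the start of the episode above 0.02 m or angle between any of bucket_insert, tube_rack, reagent_bottle, tip_box, timer, beaker, cap_tray's own z axis and vertical above 0.35 rad).
It also fails if it takes over 40 s, if anything falls off the work surface, if the arm or the gripper's body presses on something with over 40 N, if the wrist force passes 120 N, or if a joint passes its speed limit or range.

### The arm

A 6-joint arm with a two-finger parallel gripper is mounted at the origin on the work surface. World frame = base frame: x ahead of the robot, y to its left, z up, the work surface at z = 0. Lengths are in mm, angles in rad, forces in N, time in s.
With the tool pointing down it reaches from about 375 to 825 mm from the base axis. Payload 5.5 kg.
Tool frame: the origin (TCP) lies on the mounting face of the last link; the fingertips stand 173 mm ahead of it and the grasp point (between the pads) lies 155 mm ahead of it (tcp_to_grasp is the distance from the TCP to the grasp point, in mm); x points along the fingers, y is the direction in which the jaws open and shut, and the axes are right-handed (so a half turn about x gives the same grasp; the last joint's range is limited). The gripper opens to 85 mm and grips with 20 to 120 N. Pads are 22 mm wide; open, the fingers measure 114 mm over their backs; the gripper's body (76 mm by 85 mm) begins 54 mm behind the grasp point. The pads swing forward as they close: fully open they stand 13 mm farther back than shut.
Start: joints at [-1.267, 0.314, -0.047, 1.21, 0, 1.571], TCP at [179.486, -572.521, 404.699] pointing down, gripper open.
Joint ranges: [-2.67, 2.67], [-0.69, 1.73], [-1.03, 1.25], [-2.08, 2.16], [-1.42, 1.45], [-3.14, 3.14]. Speed limits (rad/s): [2.39, 2.39, 3.01, 3.14, 3.14, 3.14].

### API

Orientations are given as a 3x3 rotation matrix whose columns are the frame's x, y, z axes.
In Python, from plant import * gives the robot as it stands.
- The arm moves only by the shell command python3 -m handwheel 'ROWS' [FORCE]. ROWS is JSON, a list of rows, each a list of 7 numbers: the shift along the tool's x, y, z in m, then the turn, a rotation vector about the tool's x, y, z in rad, then the closure, from 0 (fully open) to 1 (shut). In form: [[x, y, z, wx, wy, wz, jaw], ...]. A call has 1 to 8 rows; each row is the pose to reach, as a shift and turn from the pose commanded when the call began, along the tool's axes at that moment; what a row does not reach only later rows make up. A row lasts 1/12 s, in which the tool goes at most 41.7 mm and 7.16 degrees, less where a joint would pass 70% of its speed; a pose out of reach is approached as far as the arm can. A call with a gripper value outside its range is refused whole. The fingers move at their own pace and stop on an object; FORCE is the grip in N (left out, the last holds). Time passes only in rows, so rows that repeat a pose let the fingers close. It gives the time, the measured TCP pose, the force and the opening at its end, in the units of the state.
- get_state(): the state, without advancing time (a new reading comes with each control period).
- read_camera(name): name is "side" or "top"; returns (picture, depth): 384x512x3 uint8, red, green, blue; 384x512 float32, mm along the optical axis (not along the pixel's ray), 0 where there is no reading.
- calibration(name): a dict with "intrinsics" (3x3 intrinsics, pixels), "k1" (the pictures are not rectified: a ray, as slopes to the right and down, at radius r is drawn at 1 + k1 r^2 times it, then the intrinsics apply), "R" (3x3) and "t" (3): a world point X has camera coordinates R X + t. Camera axes: x right, y down, z forward; pixel columns grow to the right and rows downward; lengths in mm; the calibration is good to about 2 mm. A picture is of the moment at which its call begins. calibration takes no time and is no camera call.
- sign_off(): hands the job in, once; it reports no verdict.
The state is a dict: "t": time; "q": joint angles; "dq": joint speeds; "effort": joint torques, N m; "ee_pos": TCP position; "eef_rot": TCP orientation; "contact_force": force on the tool from outside, world axes, zero at the start; "moment": the same for the moment, N m; "width": finger opening in mm.
Only numpy, scipy, OpenCV 4.12 (cv2) and the standard library are available. Lean on these libraries where they do the work, as an engineer would, in place of code of your own. Each camera call takes 0.05 s, during which the arm holds its last target. There are 200 camera calls.

## Working session

There is one attempt and no reset: what is moved stays moved. The work goes in short steps, Python scripts to look and compute and a shell command to move; the robot and the scene stay as the last step left them, time stands still between calls to the robot, and variables do not carry over. Pictures are saved under pics/ and viewed, about 8 in all and at most 12, crops included, and the job is handed in when it is done.

```bash
mkdir -p pics; cat > h.py <<'E'
from plant import *
import numpy as np, cv2
def px2w(name,u,v,d):
    c=calibration(name);K=np.array(c["intrinsics"],float)
    p=cv2.undistortPoints(np.array([[[u,v]]],float),K,np.array([c["k1"],0,0,0,0.]))[0,0]
    X=np.array([p[0],p[1],1])*d
    return np.array(c["R"]).T@(X-np.array(c["t"]))
def w2px(name,X):
    c=calibration(name);x=np.array(c["R"])@np.array(X,float)+np.array(c["t"])
    s=x[:2]/x[2];s=s*(1+c["k1"]*(s@s));K=np.array(c["intrinsics"]);return K[:2,:2]@s+K[:2,2]
def save(name,f,crop=None,sc=1):
    im,d=read_camera(name);o=im
    if crop: a,b,c,e=crop;o=im[b:e,a:c]
    o=cv2.resize(o,None,fx=sc,fy=sc,interpolation=cv2.INTER_CUBIC)
    cv2.imwrite("pics/"+f,o[...,::-1]);return im,d
E
python3 - <<'E'
from h import *
for n in("top","side"):
    im,d=save(n,n+"0.png",sc=1.5);np.savez(f"{n}0.npz",im=im,d=d);c=calibration(n)
    print(n,-np.array(c["R"]).T@c["t"],np.array(c["R"])[2])
s=get_state();print(s["ee_pos"],s["eef_rot"],s["contact_force"],s["width"],s["t"])
E
```

```text
top [ 243.20905894  -10.26710515 1710.24107289] [ 0.21711402  0.00925341 -0.97610239]
side [  502.16784785 -1422.59302388  1419.34100952] [ 0.0463058   0.74436723 -0.66616305]
[ 179.43003733 -572.27917005  403.89111893] [[-4.52313396e-04  2.99154499e-01 -9.54204580e-01]
 [ 1.50138977e-03 -9.54203399e-01 -2.99154840e-01]
 [-9.99998771e-01 -1.56794473e-03 -1.75485229e-05]] [-0.63412511 -0.30992993 -0.19595833] 85.12391544600275 0.1
```

View pics/top0.png

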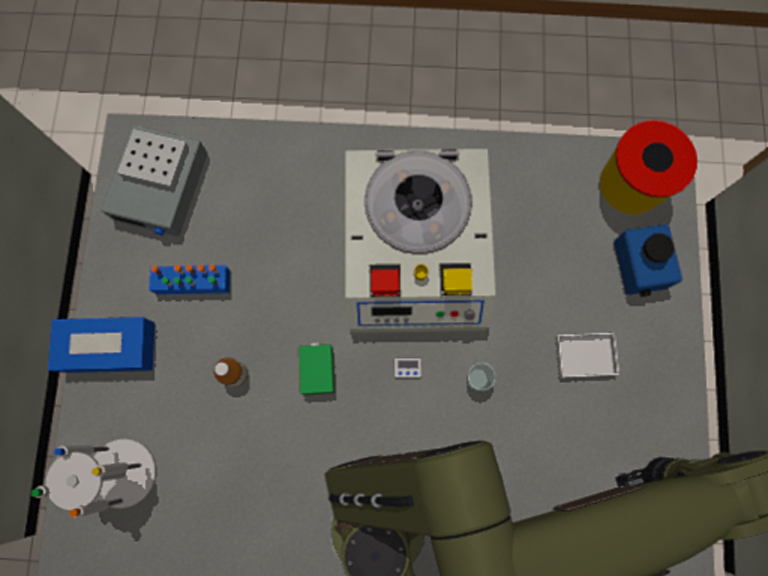

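View pics/side0.png

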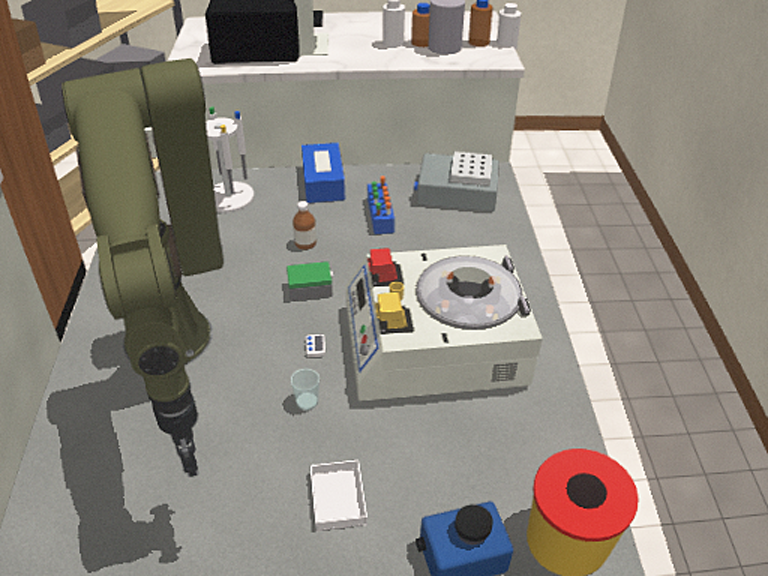

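The top view shows the red guard at about (385,280) and the yellow one at (457,279), with the insert between them at (421,271). The tip box (317,369) and timer (407,368) lie in front. Next I'll measure them from colour and depth.

```bash
python3 - <<'E'
from h import *
z=np.load("top0.npz");im=z["im"].astype(int);d=z["d"];r,g,b=im[...,0],im[...,1],im[...,2]
def seg(m,box,n,name="top"):
    M=np.zeros_like(m);x0,y0,x1,y1=box;M[y0:y1,x0:x1]=m[y0:y1,x0:x1]
    v,u=np.nonzero(M);P=np.array([px2w(name,a,c,d[c,a]) for a,c in zip(u,v)])
    print(n,len(u),"med",np.median(P,0).round(1),"min",np.percentile(P,3,0).round(1),"max",np.percentile(P,97,0).round(1));return P
R=seg((r>130)&(g<70),(240,170,275,202),"red")
Y=seg((r>150)&(g>120)&(b<90),(290,170,320,202),"yel")
for n,P in(("red",R),("yel",Y)):
    T=P[P[:,2]>244];c,s,a=cv2.minAreaRect(T[:,:2].astype(np.float32));print(n,"top",len(T),T.mean(0).round(1),"rect",c,s,a)
I=seg((r>150)&(g>110)&(b<90),(272,172,290,190),"insert")
# deck fit
m=np.zeros_like(r,bool)
P=[];
for v in range(98,206):
    for u in range(225,335):
        if d[v,u]>0:
            p=px2w("top",u,v,d[v,u])
            if abs(p[2]-185)<6:P.append(p)
P=np.array(P);print("deck",np.median(P[:,2]),cv2.minAreaRect(P[:,:2].astype(np.float32)))
z=np.load("side0.npz");im=z["im"].astype(int);d=z["d"];r,g,b=im[...,0],im[...,1],im[...,2]
R=seg((r>130)&(g<70),(238,160,270,195),"red side","side")
Y=seg((r>150)&(g>120)&(b<90),(245,190,275,222),"yel side","side")
for n,P in(("red",R),("yel",Y)):
    T=P[P[:,2]>246];c,s,a=cv2.minAreaRect(T[:,:2].astype(np.float32));print(n,"top",len(T),T.mean(0).round(1),"rect",c,s,a)
E
```

```text
red 258 med [581.   13.3 252.1] min [554.  -16.8 238.3] max [606.   42.  257.2]
yel 257 med [ 594.4 -156.   252.1] min [ 570.9 -187.   245.5] max [ 618.1 -124.4  258.1]
red top 247 [581.7  13.4 252. ] rect (582.512451171875, 14.017229080200195) (48.617828369140625, 62.413570404052734) 2.979196548461914
yel top 254 [ 591.4 -155.2  263.8] rect (428.0633544921875, -104.96238708496094) (72.33306884765625, 409.04913330078125) 72.90337371826172
insert 19 med [614.6 -71.1 193.2] min [601.1 -79.2 183.4] max [629.  -61.1 229.3]Traceback (most recent call last):
  File "<stdin>", line 18, in <module>
  File "h.py", line 4, in px2w
    c=calibration(name);K=np.array(c["intrinsics"],float)
ValueError: time passes only in moves, steps and waits
```

```bash
sed -i 's/c=calibration(name)/c=C(name)/' h.py; sed -i '2a import functools\nC=functools.lru_cache(None)(lambda n:calibration(n))' h.py
cat > m.py <<'E'
from h import *
for name,bx in (("top",[(240,170,275,202),(290,170,320,202),(225,98,335,206)]),("side",[(238,160,270,195),(245,190,275,222),(230,160,365,245)])):
    z=np.load(name+"0.npz");im=z["im"].astype(int);d=z["d"];r,g,b=im[...,0],im[...,1],im[...,2]
    for n,m,B in zip(("red","yel","deck"),((r>130)&(g<70),(r>150)&(g>120)&(b<90),d>0),bx):
        P=[]
        for v in range(B[1],B[3]):
            for u in range(B[0],B[2]):
                if m[v,u] and d[v,u]>0:P.append(px2w(name,u,v,d[v,u]))
        P=np.array(P);lo,hi=(178,192) if n=="deck" else (245,258)
        P=P[(P[:,2]>lo)&(P[:,2]<hi)];print(name,n,len(P),np.median(P,0).round(1),cv2.minAreaRect(P[:,:2].astype(np.float32)))
E
python3 m.py
```

```text
top red 237 [581.6  13.3 252.2] ((582.512451171875, 14.017229080200195), (48.617828369140625, 62.413570404052734), 2.979196548461914)
top yel 245 [ 594.8 -156.   252. ] ((594.5562744140625, -155.74790954589844), (48.4863166809082, 63.32598876953125), 1.3678476810455322)
top deck 4604 [683.6 -62.2 185.6] ((747.4854736328125, -60.87794494628906), (396.1864318847656, 360.53173828125), 3.7333426475524902)
side red 89 [581.9   7.8 252. ] ((580.6294555664062, 5.0743865966796875), (47.22978210449219, 73.36894989013672), 10.541367530822754)
side yel 28 [ 608.8 -152.8  252.2] ((594.159912109375, -160.85292053222656), (49.62099075317383, 63.572505950927734), 3.6901938915252686)
side deck 2990 [ 707.7 -175.1  185.4] ((747.8154907226562, -65.49215698242188), (391.1671142578125, 372.8357238769531), 4.57327938079834)
```

```bash
cat >> h.py <<'E'
from scipy.spatial.transform import Rotation as Ro
YAW=0.07; O=np.array([597.5,14.5,185.])
U=Ro.from_euler("z",YAW).as_matrix()
def go(tip_unit,pitch,L=173):   # tip centre in unit frame mm, pitch down rad
    s=get_state();R=np.array(s["eef_rot"]);p=np.array(s["ee_pos"])
    c,sn=np.cos(pitch),np.sin(pitch)
    T=U@np.array([[c,0,sn],[0,1,0],[-sn,0,c]])
    tgt=O+U@np.array(tip_unit,float)-L*T[:,0]
    print("tip now (unit)",(U.T@(p+L*R[:,0]-O)).round(1),"tcp",p.round(1),"tgt tcp",tgt.round(1),"q",np.round(s["q"],2),"F",np.round(s["contact_force"],1),"t",round(s["t"],2),"w",round(s["width"],1))
    print("shift m",(R.T@(tgt-p)/1000).round(4),"rot",Ro.from_matrix(R.T@T).as_rotvec().round(3))
E
R='[-0.15,0,0,-0.9,0,0,1]'
python3 -m handwheel '[[-0.15,0,0,-0.9,0,0,1],[-0.15,0,0,-0.9,0,0,1],[-0.15,0,0,-0.9,0,0,1],[-0.15,0,0,-0.9,0,0,1],[-0.15,0,0,-0.9,0,0,1],[-0.15,0,0,-0.9,0,0,1],[-0.15,0,0,-0.9,0,0,1],[-0.15,0,0,-0.9,0,0,1]]' 20
python3 -c "
from h import *
go((-110,0,30),.52)"
```

```text
t: 0.77
ee_pos: [179.5, -572.5, 554.4]
eef_rot: [[-0.0, 0.935, -0.355], [0.001, -0.355, -0.935], [-1.0, -0.0, -0.0]]
contact_force: [0.3, -0.4, 0.9]
width: 0.0
tip now (unit) [-458.1 -556.3  196.4] tcp [ 179.5 -572.5  554.4] tgt tcp [338.   -3.7 301. ] q [-1.27  0.31  0.28  1.54 -0.    0.67] F [ 0.3 -0.4  0.9] t 0.77 w 0.0
shift m [ 0.2537 -0.0537 -0.5879] rot [-1.79  -0.664  1.037]
```

```bash

python3 -m handwheel '[[0,0.03,-0.62,-2,0,0,1],[0,0.03,-0.62,-2,0,0,1],[0,0.03,-0.62,-2,0,0,1],[0,0.03,-0.62,-2,0,0,1],[0,0.03,-0.62,-2,0,0,1],[0,0.03,-0.62,-2,0,0,1],[0,0.03,-0.62,-2,0,0,1],[0,0.03,-0.62,-2,0,0,1]]'
python3 -c "
from h import *
go((-110,0,30),.52)
go((-167.5,0,196),1.571)"
```

```text
t: 1.43
ee_pos: [314.0, -265.6, 554.5]
eef_rot: [[-0.0, 0.805, 0.594], [0.0, 0.594, -0.805], [-1.0, 0.0, -0.0]]
contact_force: [1.3, 0.2, 0.3]
width: -0.1
tip now (unit) [-302.4 -259.5  196.5] tcp [ 314.  -265.6  554.5] tgt tcp [338.   -3.7 301. ] q [-0.7  -0.07 -0.14  1.49  0.    0.23] F [1.3 0.2 0.3] t 1.43 w -0.1
shift m [ 0.2536  0.1748 -0.1964] rot [-0.908 -0.958  0.526]
tip now (unit) [-302.4 -259.5  196.5] tcp [ 314.  -265.6  554.5] tgt tcp [430.4   2.8 554. ] q [-0.7  -0.07 -0.14  1.49  0.    0.23] F [1.3 0.2 0.3] t 1.43 w -0.1
shift m [ 0.0005  0.253  -0.1468] rot [-1.005 -0.    -0.   ]
```

```bash

python3 -m handwheel '[[0,0.253,-0.147,-1,0,0,1],[0,0.253,-0.147,-1,0,0,1],[0,0.253,-0.147,-1,0,0,1],[0,0.253,-0.147,-1,0,0,1],[0,0.253,-0.147,-1,0,0,1],[0,0.253,-0.147,-1,0,0,1],[0,0.253,-0.147,-1,0,0,1],[0,0.253,-0.147,-1,0,0,1]]'
python3 -c "
from h import *
go((-110,0,100),.52)
go((-100,0,100),.8)"
```

```text
t: 2.1
ee_pos: [432.7, 6.2, 553.9]
eef_rot: [[-0.0, -0.073, 0.997], [0.003, 0.997, 0.073], [-1.0, 0.003, -0.0]]
contact_force: [-0.7, -0.5, -0.6]
width: 0.1
tip now (unit) [-164.9    3.7  195.9] tcp [432.7   6.2 553.9] tgt tcp [338.   -3.7 371. ] q [ 0.01 -0.02 -0.11  1.49  0.   -0.06] F [-0.7 -0.5 -0.6] t 2.1 w 0.1
shift m [ 0.1829 -0.0034 -0.0952] rot [ 1.000e-03 -1.051e+00 -4.000e-03]
tip now (unit) [-164.9    3.7  195.9] tcp [432.7   6.2 553.9] tgt tcp [377.5  -0.9 409.1] q [ 0.01 -0.02 -0.11  1.49  0.   -0.06] F [-0.7 -0.5 -0.6] t 2.1 w 0.1
shift m [ 0.1447 -0.0035 -0.0556] rot [ 0.002 -0.771 -0.004]
```

```bash

python3 -m handwheel '[[0.18,-0.003,-0.095,0,-1.05,0,1],[0.18,-0.003,-0.095,0,-1.05,0,1],[0.18,-0.003,-0.095,0,-1.05,0,1],[0.18,-0.003,-0.095,0,-1.05,0,1],[0.18,-0.003,-0.095,0,-1.05,0,1],[0.18,-0.003,-0.095,0,-1.05,0,1],[0.18,-0.003,-0.095,0,-1.05,0,1],[0.18,-0.003,-0.095,0,-1.05,0,1]]'
python3 -c "
from h import *
go((-110,0,20),.52)
save('top','t1.png',(210,150,350,270),5); save('side','s1.png',(140,100,300,220),5)"
```

```text
t: 2.77
ee_pos: [356.6, -11.7, 420.2]
eef_rot: [[0.774, -0.065, 0.63], [0.054, 0.998, 0.037], [-0.631, 0.005, 0.775]]
contact_force: [0.2, 0.3, -0.6]
width: 0.2
tip now (unit) [-107.9   -9.4  126. ] tcp [356.6 -11.7 420.2] tgt tcp [338.   -3.7 291. ] q [-0.09 -0.62 -1.02  0.28  0.12 -0.09] F [ 0.2  0.3 -0.6] t 2.77 w 0.2
shift m [ 0.0676  0.0086 -0.1117] rot [-0.007 -0.163  0.001]
```

View pics/s1.png

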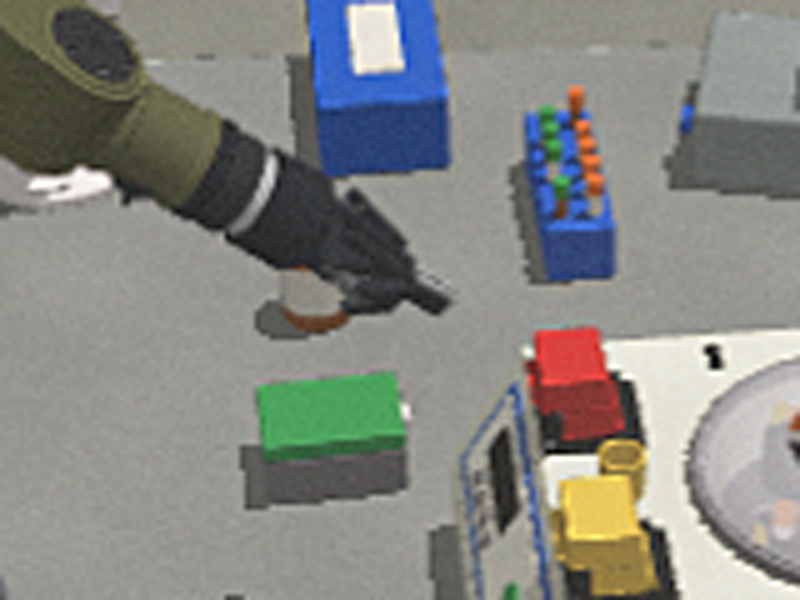

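The side crop shows the finger at (440,300), in front of and above the red guard (570,370). The shoulder and elbow are near their limits, so I'll use a pitch of 0.75 rad and approach in front of and below the lip.

```bash
python3 -c "
from h import *
go((-85,0,60),.75)
go((-78,0,12),.75)"
```

```text
tip now (unit) [-107.8   -9.8  126.1] tcp [356.9 -11.9 420.5] tgt tcp [ 3.864e+02 -3.000e-01  3.629e+02] q [-0.09 -0.62 -1.02  0.28  0.12 -0.09] F [-0.1  0.6 -0.4] t 2.87 w 0.0
shift m [ 0.0599  0.0094 -0.0255] rot [-0.007  0.066  0.001]
tip now (unit) [-107.8   -9.8  126.1] tcp [356.9 -11.9 420.5] tgt tcp [3.934e+02 2.000e-01 3.149e+02] q [-0.09 -0.62 -1.02  0.28  0.12 -0.09] F [-0.1  0.6 -0.4] t 2.87 w 0.0
shift m [ 0.0956  0.0093 -0.0583] rot [-0.007  0.066  0.001]
```

```bash

python3 -m handwheel '[[0.02,0.003,-0.008,0,0.03,0,1],[0.04,0.006,-0.016,0,0.06,0,1],[0.06,0.009,-0.025,0,0.066,0,1],[0.06,0.009,-0.025,-0.007,0.066,0,1]]'
python3 -c "
from h import *
go((-78,0,12),.75)"
```

```text
t: 3.2
ee_pos: [394.6, -0.6, 369.0]
eef_rot: [[0.708, -0.072, 0.703], [0.052, 0.997, 0.05], [-0.704, 0.001, 0.71]]
contact_force: [0.1, 0.9, -0.0]
width: -0.2
tip now (unit) [-80.7  -0.5  62.1] tcp [394.6  -0.6 369. ] tgt tcp [3.934e+02 2.000e-01 3.149e+02] q [-0.03 -0.43 -1.03  0.19  0.07 -0.07] F [ 0.1  0.9 -0. ] t 3.2 w -0.2
shift m [ 0.0373  0.0008 -0.0392] rot [ 0.001 -0.032 -0.002]
```

```bash

python3 -m handwheel '[[0.01,0,-0.01,0,0,0,1],[0.02,0,-0.02,0,0,0,1],[0.03,0,-0.03,0,0,0,1],[0.038,0,-0.037,0,-0.02,0,1],[0.038,0,-0.037,0,-0.02,0,1]]'
python3 -c "
from h import *
go((-78,0,12),.78)
s=get_state();R=np.array(s['eef_rot']);tip=np.array(s['ee_pos'])+173*R[:,0]
print('topcorner',(U.T@(tip+11*R[:,2]-O)).round(1))
for n in('top','side'):
  print(n,w2px(n,tip+11*R[:,2]).round(1),'lip',w2px(n,O+U@[-48,0,44]).round(1),w2px(n,O+U@[-39,-32,67]).round(1),w2px(n,O+U@[-39,32,67]).round(1))
a=save('top','t2.png',(235,165,295,220),10);b=save('side','s2.png',(220,140,280,200),10)"
python3 - <<'E'
import cv2,numpy as np
a=cv2.imread('pics/t2.png');b=cv2.imread('pics/s2.png')
h=500;c=np.hstack([cv2.resize(x,(400,int(x.shape[0]*400/x.shape[1])))[:365] for x in(a,b)]);cv2.imwrite('pics/c2.png',c)
E
```

```text
t: 3.62
ee_pos: [418.7, -2.7, 346.5]
eef_rot: [[0.698, -0.074, 0.713], [0.054, 0.997, 0.051], [-0.714, 0.003, 0.7]]
contact_force: [-0.1, -1.2, -0.4]
width: 0.1
tip now (unit) [-58.5  -3.9  37.9] tcp [418.7  -2.7 346.5] tgt tcp [397.    0.4 318.7] q [-0.04 -0.34 -1.03  0.11  0.08 -0.08] F [-0.1 -1.2 -0.4] t 3.62 w 0.1
shift m [ 0.0049  0.0047 -0.0348] rot [ 0.001 -0.016 -0.005]
topcorner [-50.6  -3.9  45.6]
top [257.5 197.7] lip [256.4 197. ] [265.6 193. ] [247.  193.3]
side [244.7 176. ] lip [245.3 175.7] [248.6 176.2] [246.7 165.5]
```

View pics/c2.png

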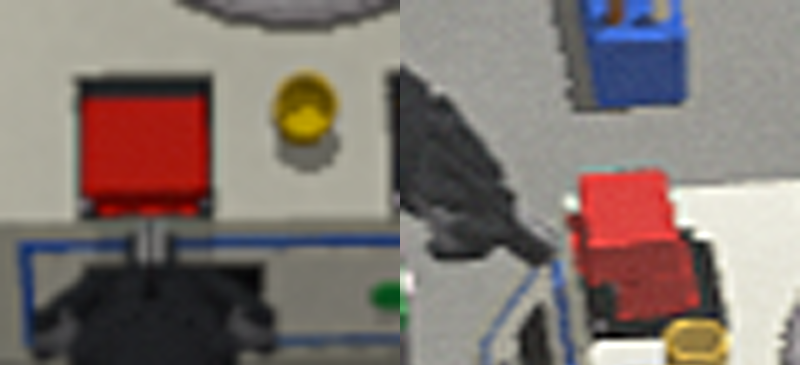

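Left (top view): the fingertips at (150,225) are just in front of the lip at (143,213), which fits the predicted lip position. Right (side view): the tip at (550,258) is in front of the lip. The elbow is at its limit, so I'll pitch more steeply to get below the lip.

```bash
python3 -c "
from h import *
go((-66,0,36),.95)
go((-62,0,14),.95)"
```

```text
tip now (unit) [-59.1  -3.8  38.3] tcp [418.1  -2.7 346.9] tgt tcp [431.3   2.8 361.7] q [-0.04 -0.34 -1.03  0.11  0.08 -0.08] F [0.1 1.1 0. ] t 3.72 w 0.0
shift m [-0.0011  0.0046  0.02  ] rot [ 0.002  0.154 -0.004]
tip now (unit) [-59.1  -3.8  38.3] tcp [418.1  -2.7 346.9] tgt tcp [435.3   3.1 339.7] q [-0.04 -0.34 -1.03  0.11  0.08 -0.08] F [0.1 1.1 0. ] t 3.72 w 0.0
shift m [0.0174 0.0045 0.0075] rot [ 0.002  0.154 -0.004]
```

```bash

python3 -m handwheel '[[-0.002,0.002,0.008,0,0.08,0,1],[-0.001,0.0046,0.02,0.002,0.154,-0.004,1],[-0.001,0.0046,0.02,0.002,0.154,-0.004,1]]'
python3 -c "
from h import *
go((-62,0,14),.95)
go((-62,0,25),.95)"
```

```text
t: 3.97
ee_pos: [433.7, 3.2, 365.2]
eef_rot: [[0.583, -0.071, 0.81], [0.041, 0.998, 0.057], [-0.812, 0.0, 0.584]]
contact_force: [1.5, 0.8, 2.0]
width: -0.0
tip now (unit) [-63.2   0.3  39.8] tcp [433.7   3.2 365.2] tgt tcp [435.3   3.1 339.7] q [-0.01 -0.28 -0.87  0.35  0.05 -0.07] F [1.5 0.8 2. ] t 3.97 w -0.0
shift m [ 0.0216 -0.0002 -0.0136] rot [ 0.001  0.003 -0.   ]
tip now (unit) [-63.2   0.3  39.8] tcp [433.7   3.2 365.2] tgt tcp [435.3   3.1 350.7] q [-0.01 -0.28 -0.87  0.35  0.05 -0.07] F [1.5 0.8 2. ] t 3.97 w -0.0
shift m [ 0.0127 -0.0002 -0.0072] rot [ 0.001  0.003 -0.   ]
```

```bash

python3 -m handwheel '[[0.01,0,-0.008,0,0,0,1],[0.021,0,-0.0145,0,0,0,1],[0.021,0,-0.0145,0,0,0,1]]'
cat >> h.py <<'E'
def corner():
    s=get_state();R=np.array(s["eef_rot"]);tip=np.array(s["ee_pos"])+173*R[:,0]
    print("corner",(U.T@(tip+11*R[:,2]-O)).round(1),"low",(U.T@(tip-11*R[:,2]-O)).round(1))
def gc(cx,cz,p,y=0): go((cx-11*np.sin(p),y,cz-11*np.cos(p)),p)
E
python3 -c "
from h import *
corner()
gc(-42,28,.92)
gc(-36,33,.88)
gc(-30,47,.8)"
```

```text
t: 4.22
ee_pos: [430.8, 3.0, 334.2]
eef_rot: [[0.58, -0.07, 0.811], [0.041, 0.998, 0.057], [-0.813, 0.0, 0.582]]
contact_force: [-0.5, -0.3, -0.2]
width: 0.0
corner [-57.5   0.3  14.9] low [-75.4   0.3   2.1]
tip now (unit) [-66.4   0.3   8.5] tcp [430.8   3.  334.2] tgt tcp [442.3   3.6 344. ] q [-0.01 -0.25 -0.93  0.27  0.05 -0.07] F [-0.5 -0.3 -0.2] t 4.22 w 0.0
shift m [-0.0012 -0.0001  0.0151] rot [ 0.    -0.03  -0.001]
tip now (unit) [-66.4   0.3   8.5] tcp [430.8   3.  334.2] tgt tcp [443.2   3.7 344.3] q [-0.01 -0.25 -0.93  0.27  0.05 -0.07] F [-0.5 -0.3 -0.2] t 4.22 w 0.0
shift m [-0.001  -0.0001  0.016 ] rot [ 0.    -0.07  -0.001]
tip now (unit) [-66.4   0.3   8.5] tcp [430.8   3.  334.2] tgt tcp [439.5   3.4 348.4] q [-0.01 -0.25 -0.93  0.27  0.05 -0.07] F [-0.5 -0.3 -0.2] t 4.22 w 0.0
shift m [-0.0065 -0.0001  0.0153] rot [ 0.    -0.15  -0.001]
```

```bash

python3 -m handwheel '[[-0.0005,0,0.008,0,-0.015,0,1],[-0.001,0,0.015,0,-0.03,0,1],[-0.001,0,0.016,0,-0.07,0,1],[-0.001,0,0.016,0,-0.07,0,1]]'
python3 -c "
from h import *
corner()
gc(-32,42,.82)
gc(-30,46,.8)
im,d=save('side','s3.png',(220,140,280,200),10)"
```

```text
t: 4.55
ee_pos: [445.9, 3.8, 348.7]
eef_rot: [[0.642, -0.071, 0.763], [0.045, 0.998, 0.054], [-0.765, -0.0, 0.644]]
contact_force: [-0.6, 0.0, 0.2]
width: 0.5
corner [-32.2   0.   38.4] low [-49.1  -0.   24.2]
tip now (unit) [-40.7   0.   31.3] tcp [445.9   3.8 348.7] tgt tcp [439.8   3.4 346. ] q [-0.01 -0.26 -0.93  0.2   0.05 -0.06] F [-0.6  0.   0.2] t 4.55 w 0.5
shift m [-0.0018  0.     -0.0064] rot [ 0.001 -0.052 -0.   ]
tip now (unit) [-40.7   0.   31.3] tcp [445.9   3.8 348.7] tgt tcp [439.5   3.4 347.4] q [-0.01 -0.26 -0.93  0.2   0.05 -0.06] F [-0.6  0.   0.2] t 4.55 w 0.5
shift m [-0.0032  0.     -0.0057] rot [ 0.001 -0.072 -0.   ]
```

View pics/s3.png

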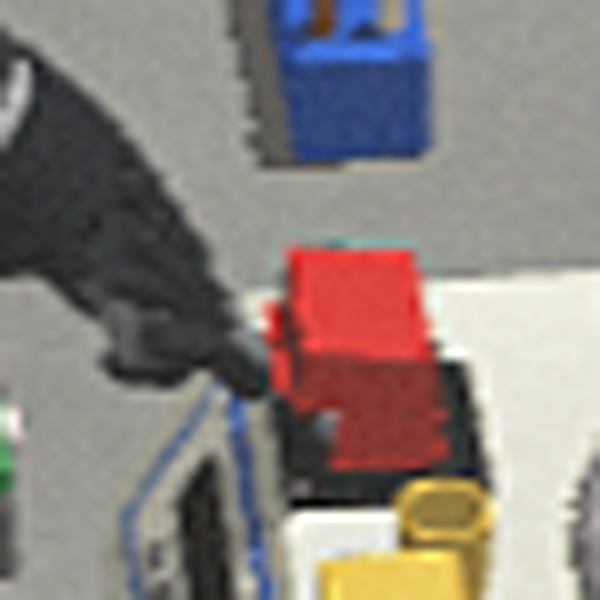

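The side view shows the finger passing under the lip at (270,350), with its tip visible below the guard's side at (320,425). Now I'll lift.

```bash

python3 -m handwheel '[[-0.0035,0,0.0043,0,0,0,1],[-0.007,0,0.0086,0,0,0,1],[-0.007,0,0.0086,0,0,0,1],[-0.007,0,0.0086,0,0,0,1]]'
python3 -c "
from h import *
corner()
gc(-26,45,.87)
gc(-10,44,.87)
im,d=save('side','s4.png',(220,140,280,200),10)"
```

```text
t: 4.93
ee_pos: [447.7, 4.0, 358.9]
eef_rot: [[0.639, -0.071, 0.766], [0.045, 0.998, 0.054], [-0.768, -0.0, 0.64]]
contact_force: [-0.4, -0.2, -0.2]
width: 0.2
corner [-31.    0.1  48.1] low [-47.9   0.   34. ]
tip now (unit) [-39.4   0.1  41. ] tcp [447.7   4.  358.9] tgt tcp [451.9   4.3 355.1] q [-0.01 -0.26 -0.91  0.23  0.05 -0.06] F [-0.4 -0.2 -0.2] t 4.93 w 0.2
shift m [ 0.0056 -0.      0.0008] rot [ 0.001 -0.006 -0.   ]
tip now (unit) [-39.4   0.1  41. ] tcp [447.7   4.  358.9] tgt tcp [467.9   5.4 354.1] q [-0.01 -0.26 -0.91  0.23  0.05 -0.06] F [-0.4 -0.2 -0.2] t 4.93 w 0.2
shift m [ 0.0166 -0.      0.0125] rot [ 0.001 -0.006 -0.   ]
```

View pics/s4.png

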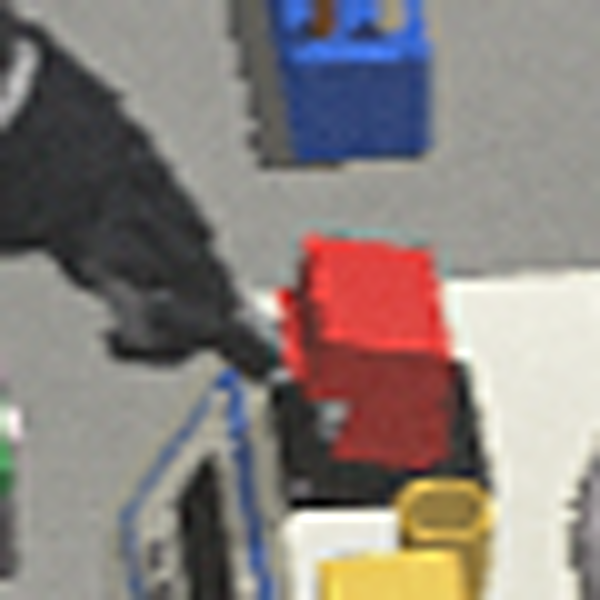

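The guard is raised and tilted back: its top now runs from (310,240) to (440,350). I'll get its angle from depth.

```bash
cat >> h.py <<'E'
def guard():
    im,d=read_camera("top");im=im.astype(int);P=[]
    for v in range(165,206):
        for u in range(238,278):
            if im[v,u,0]>130 and im[v,u,1]<70 and d[v,u]>0:P.append(U.T@(px2w("top",u,v,d[v,u])-O))
    P=np.array(P);P=P[(P[:,2]>55)&(abs(P[:,1])<28)];
    for _ in range(3):
        c=np.polyfit(P[:,0],P[:,2],1);r=P[:,2]-np.polyval(c,P[:,0]);P=P[abs(r)<4]
    print("guard angle",np.arctan(-c[0]).round(3),"n",len(P),"front z",P[:,2].max().round(1),"x",P[:,0].min().round(1),P[:,0].max().round(1))
E
python3 -c "
from h import *
guard()
s='side'
for a in(0,.4,.8):
  t=-.4+a;print(a,(10*(w2px(s,O+U@[-12+40*np.sin(t),-10,10+40*np.cos(t)])-[220,140])).round())"
```

```text
guard angle 0.105 n 140 front z 77.8 x -25.7 18.0
0 [309. 364.]
0.4 [350. 354.]
0.8 [391. 358.]
```

```bash

python3 -m handwheel '[[-0.002,0,0.0025,0,0,0,1],[-0.004,0,0.005,0,0,0,1],[-0.004,0,0.005,0,0,0,1],[-0.004,0,0.005,0,0,0,1],[-0.004,0,0.005,0,0,0,1]]'
python3 -c "
from h import *
corner();guard()
gc(-26,46,.87)
gc(-8,44,.87)"
```

```text
t: 5.45
ee_pos: [448.4, 4.1, 364.1]
eef_rot: [[0.638, -0.071, 0.767], [0.045, 0.998, 0.054], [-0.769, 0.0, 0.639]]
contact_force: [-0.8, -0.6, 0.7]
width: -0.2
corner [-30.4   0.1  53.1] low [-47.3   0.1  39. ]
guard angle 0.166 n 120 front z 78.8 x -19.4 22.1
tip now (unit) [-38.9   0.1  46. ] tcp [448.4   4.1 364. ] tgt tcp [451.9   4.3 356.1] q [-0.01 -0.27 -0.9   0.25  0.05 -0.06] F [-0.1  0.2  0.4] t 5.5 w -0.1
shift m [ 0.0083 -0.0001 -0.0023] rot [ 0.    -0.007 -0.   ]
tip now (unit) [-38.9   0.1  46. ] tcp [448.4   4.1 364. ] tgt tcp [469.9   5.5 354.1] q [-0.01 -0.27 -0.9   0.25  0.05 -0.06] F [-0.1  0.2  0.4] t 5.5 w -0.1
shift m [ 0.0214 -0.0001  0.0102] rot [ 0.    -0.007 -0.   ]
```

```bash
python3 -c "
import h
z=h.np.load('top0.npz');h.read_camera=lambda n:(z['im'],z['d'])
h.guard()"
```

```text
guard angle 0.021 n 180 front z 71.2 x -39.3 9.1
```

```bash

python3 -m handwheel '[[0,0,0.003,0,0,0,1],[0,0,0.006,0,0,0,1],[0,0,0.0078,0,0,0,1],[0,0,0.0078,0,0,0,1],[0,0,0.0078,0,0,0,1]]'
python3 -c "
from h import *
corner();guard()
gc(-30,46,.87)
gc(-26,46,.87)
gc(-8,44,.87)
im,d=save('side','s5.png',(220,140,280,200),10)"
```

```text
t: 5.92
ee_pos: [454.6, 4.6, 369.3]
eef_rot: [[0.638, -0.071, 0.767], [0.045, 0.998, 0.054], [-0.769, -0.0, 0.639]]
contact_force: [-1.2, 0.2, 0.9]
width: 0.2
corner [-24.2   0.1  58.3] low [-41.1   0.1  44.2]
guard angle 0.292 n 118 front z 84.8 x -10.6 28.9
tip now (unit) [-32.8   0.1  51. ] tcp [454.5   4.5 369.1] tgt tcp [447.9   4.  356.1] q [-0.01 -0.26 -0.88  0.26  0.05 -0.06] F [-0.8 -0.  -0.1] t 5.97 w -0.2
shift m [ 0.0058 -0.     -0.0133] rot [ 0.    -0.007 -0.   ]
tip now (unit) [-32.8   0.1  51. ] tcp [454.5   4.5 369.1] tgt tcp [451.9   4.3 356.1] q [-0.01 -0.26 -0.88  0.26  0.05 -0.06] F [-0.8 -0.  -0.1] t 5.97 w -0.2
shift m [ 0.0083 -0.     -0.0102] rot [ 0.    -0.007 -0.   ]
tip now (unit) [-32.8   0.1  51. ] tcp [454.5   4.5 369.1] tgt tcp [469.9   5.5 354.1] q [-0.01 -0.26 -0.88  0.26  0.05 -0.06] F [-0.8 -0.  -0.1] t 5.97 w -0.2
shift m [ 0.0214 -0.0001  0.0023] rot [ 0.    -0.007 -0.   ]
```

View pics/s5.png

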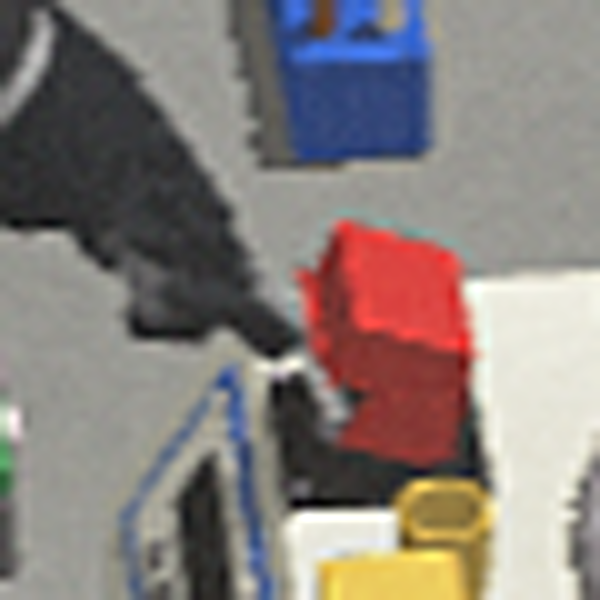

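The guard is clearly raised, at about 0.35–0.4. The white toggle is still leaning off, its tip at about (295,368). Next I'll dip in front of the toggle and push it over with the guard riding on the finger.

```bash

python3 -m handwheel '[[0.0002,0,-0.006,0,0,0,1],[0.0004,0,-0.012,0,0,0,1],[0.0026,0,-0.0125,0,0,0,1],[0.0048,0,-0.013,0,0,0,1],[0.0068,0,-0.0114,0,0,0,1],[0.0087,0,-0.0098,0,0,0,1],[0.0087,0,-0.0098,0,0,0,1]]'
python3 -c "
from h import *
corner();guard()"
python3 -m handwheel '[[0.0023,0,0.002,0,0,0,1],[0.0046,0,0.004,0,0,0,1],[0.0065,0,0.0063,0,0,0,1],[0.0084,0,0.0086,0,0,0,1],[0.0104,0,0.0109,0,0,0,1],[0.0123,0,0.0132,0,0,0,1],[0.0123,0,0.0132,0,0,0,1],[0.0123,0,0.0132,0,0,0,1]]'
python3 -c "
from h import *
corner();guard()
im,d=save('side','s6.png',(220,140,280,200),10)"
```

```text
t: 6.6
ee_pos: [453.0, 4.4, 356.2]
eef_rot: [[0.638, -0.071, 0.767], [0.045, 0.998, 0.054], [-0.769, -0.0, 0.639]]
contact_force: [-1.9, -1.2, -1.6]
width: -0.1
corner [-25.8   0.1  45.2] low [-42.7   0.1  31.1]
guard angle 0.204 n 138 front z 80.5 x -20.7 21.6
t: 7.32
ee_pos: [470.6, 5.7, 355.0]
eef_rot: [[0.637, -0.071, 0.767], [0.045, 0.998, 0.054], [-0.769, -0.0, 0.639]]
contact_force: [0.1, 0.4, -0.0]
width: 0.0
corner [-8.2  0.1 44. ] low [-25.1   0.1  29.9]
guard angle 0.358 n 95 front z 84.9 x -7.8 33.2
```

View pics/s6.png

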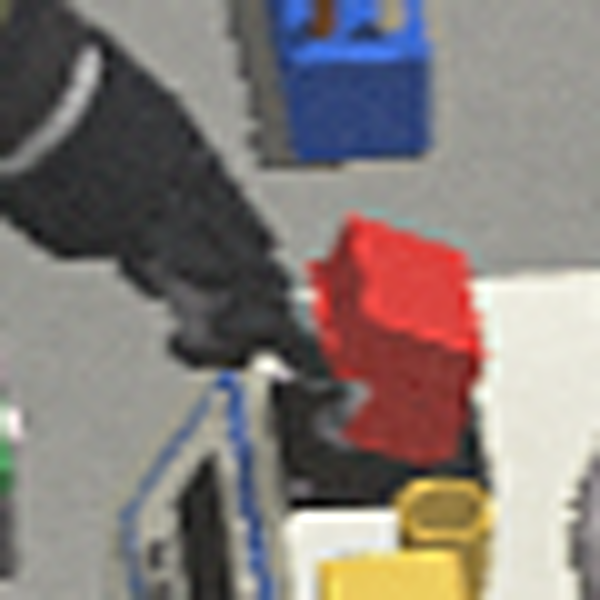

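The guard rides on the finger, raised by about 0.4. The finger has gone through the toggle's off position to (340,375), and the measured force is near zero, so it seems to have snapped over. I'll push 4 mm more for margin, then draw the finger out.

```bash

python3 -m handwheel '[[0.0013,0,0.0015,0,0,0,1],[0.0026,0,0.0031,0,0,0,1],[0.0026,0,0.0031,0,0,0,1],[0.0026,0,0.0031,0,0,0,1]]'
python3 -c "
from h import *
corner();guard()
s='side'
for a in(0,.4,.8):
  t=-.4+a;print(a,[(10*(w2px(s,O+U@[-12+r*np.sin(t),-10,10+r*np.cos(t)])-[220,140])).round().tolist() for r in(0,10,25,40)])"
```

```text
t: 7.75
ee_pos: [474.6, 5.9, 355.1]
eef_rot: [[0.638, -0.07, 0.767], [0.045, 0.998, 0.054], [-0.769, -0.0, 0.639]]
contact_force: [-0.2, 0.3, -0.6]
width: -0.0
corner [-4.2  0.1 44.1] low [-21.1   0.1  30.1]
guard angle 0.383 n 91 front z 86.6 x -4.3 32.7
0 [[349.0, 435.0], [339.0, 417.0], [324.0, 390.0], [309.0, 364.0]]
0.4 [[349.0, 435.0], [350.0, 415.0], [350.0, 385.0], [350.0, 354.0]]
0.8 [[349.0, 435.0], [360.0, 415.0], [375.0, 387.0], [391.0, 358.0]]
```

```bash

python3 -m handwheel '[[-0.0044,0,-0.0068,0,0,0,1],[-0.0087,0,-0.0135,0,0,0,1],[-0.0115,0,-0.0216,0,0,0,1],[-0.0143,0,-0.0297,0,0,0,1],[-0.015,0,-0.034,0,0.02,0,1],[-0.0158,0,-0.037,0,0.04,0,1],[-0.019,0,-0.041,0,0.06,0,1],[-0.0216,0,-0.044,0,0.08,0,1]]'
python3 -c "
from h import *
corner();guard();gc(-75,20,.95);gc(-85,60,.95)
im,d=save('side','s7.png',(220,140,280,200),10)"
```

```text
t: 8.47
ee_pos: [426.2, 2.5, 343.4]
eef_rot: [[0.573, -0.071, 0.817], [0.041, 0.998, 0.058], [-0.819, 0.0, 0.574]]
contact_force: [0.9, -0.2, 0.1]
width: 0.1
corner [-63.4   0.1  23.1] low [-81.4   0.1  10.5]
guard angle -0.005 n 171 front z 71.0 x -39.2 8.9
tip now (unit) [-72.8   0.1  16.7] tcp [425.9   2.5 343.5] tgt tcp [413.4   1.6 339.3] q [-0.01 -0.27 -0.91  0.32  0.05 -0.07] F [-0.5  0.3 -0.3] t 8.52 w 0.1
shift m [-0.0038 -0.     -0.0127] rot [ 0.    -0.011 -0.   ]
tip now (unit) [-72.8   0.1  16.7] tcp [425.9   2.5 343.5] tgt tcp [403.4   0.9 379.3] q [-0.01 -0.27 -0.91  0.32  0.05 -0.07] F [-0.5  0.3 -0.3] t 8.52 w 0.1
shift m [-0.0423 -0.      0.002 ] rot [ 0.    -0.011 -0.   ]
```

View pics/s7.png

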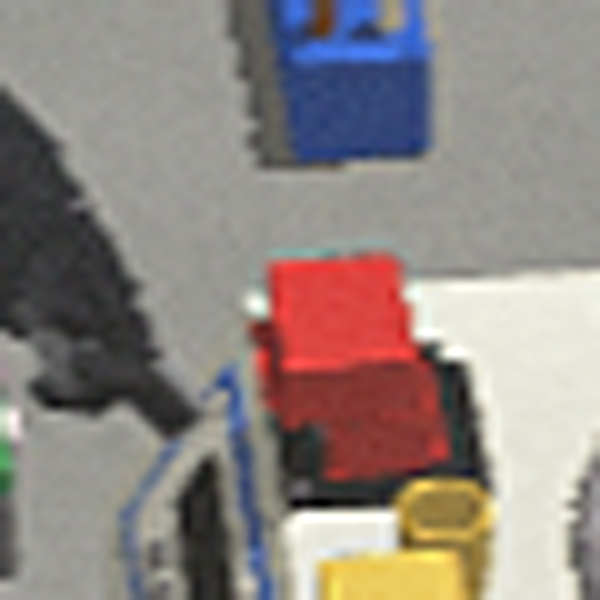

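The guard is shut and the finger is out at (180,420). I'll back it away and check the whole scene.

```bash

python3 -m handwheel '[[-0.02,0,0.002,0,0,0,1],[-0.04,0,0.002,0,0,0,1],[-0.06,0,0.004,0,0,0,1],[-0.06,0,0.004,0,0,0,1],[-0.06,0,0.004,0,0,0,1],[-0.06,0,0.004,0,0,0,1]]'
python3 -c "
from h import *
corner();guard()
im,d=save('side','s8.png',sc=1.5)
a=np.load('side0.npz')['im'].astype(int);D=abs(a-im.astype(int)).sum(2)>90
D[:,:200]&=True
v,u=np.nonzero(D[150:260,236:370]);print('changed px round the switches/centrifuge',len(u),(np.c_[u+236,v+150][:20]).tolist())"
```

```text
t: 9.07
ee_pos: [395.8, 0.4, 394.5]
eef_rot: [[0.575, -0.071, 0.815], [0.041, 0.998, 0.058], [-0.817, -0.0, 0.576]]
contact_force: [0.1, 0.4, -0.9]
width: 0.3
corner [-93.6   0.1  74.4] low [-1.115e+02  1.000e-01  6.180e+01]
guard angle 0.027 n 170 front z 71.1 x -39.8 8.6
changed px round the switches/centrifuge 0 []
```

View pics/s8.png

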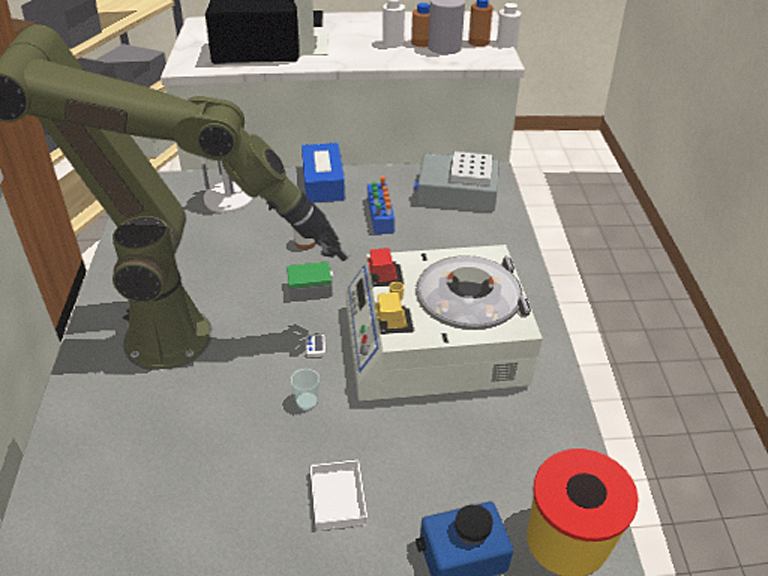

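Everything stands where it did: the tip box is still at (310,275), the timer at (316,345), the beaker at (305,390) and the insert at (396,288). Both guards are shut, and the arm is clear.

```bash
python3 -c "
from plant import *
print(sign_off())"
```

```text
the job is handed in; nothing more can be done
None
```

I handed the job in after about 9 s of the 40 s. The red guard is shut and the power toggle should be on, but I never saw the toggle in its on position because the shut guard hides it.

- **Lift:** I put the closed fingers under the red guard's lip and raised it. Depth readings disagreed on how far: the roof slope gave 0.29 rad, the roof edges nearer 0.4. Both are above the 0.2 needed. The toggle still looked off in the picture.
- **Push:** With the guard riding on the finger, I pushed the toggle away from the operator. By the pose readout, the fingertip's leading corner ended at x = -4 mm, z = 44 mm of the switch unit. That should put the toggle at about 0.73 rad, well past its snap point at 0.4. The guard then read about 0.38 rad by its roof slope.
- **Contact force:** The wrist force read no more than about 3 N.
- **Finish:** I drew the finger out under the lip, and the guard dropped shut. Its angle then read between -0.005 and 0.027 rad; it read 0.021 when shut at the start.

**Last checks:**
- The side picture showed no changed pixels around the centrifuge, switches and bucket insert, compared with the start.
- The other loose things looked in place by eye. The reagent bottle was mostly hidden behind the gripper, but nothing went near it.
- The arm stands clear of everything.

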